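Clamp the tube mixer's plate with its four-winged nut

ROBOT

A 6-joint arm with a two-finger parallel gripper is mounted at the origin on the work surface. World frame = base frame: x ahead of the robot, y to its left, z up, the work surface at z = 0. Lengths are in m, angles in rad, forces in N, time in s.
With the tool pointing down it reaches from about 0.325 to 0.875 m from the base axis. Payload 4.4 kg.
Tool frame: the origin (TCP) lies at the centre of the arm's flange, where the gripper is bolted on; the fingertips stand 173 mm ahead of it and the grasp point (between the pads) lies 155 mm ahead of it; z points along the fingers, y is the line along which they close (so a half turn about z gives the same grasp; the last joint's range is limited). The gripper opens to 85 mm and grips with 20 to 120 N. Pads are 22 mm wide; open, the fingers measure 114 mm over their backs; the gripper's body (76 mm by 85 mm) begins 54 mm behind the grasp point. The pads swing forward as they close: fully open they stand 13 mm farther back than shut.
Start: joints at [0.989, 0.207, 1.542, -0, 1.393, -0.15], TCP at [0.241, 0.522, 0.405] pointing down, gripper open.
Joint ranges: [-2.73, 2.73], [-0.86, 2.22], [0.23, 2.46], [-1.11, 4.25], [0.08, 2.63], [-2.82, 2.82]. Speed limits (rad/s): [2.79, 2.79, 3.14, 3.14, 3.14, 3.14].

INTERFACE

Orientations are given as [roll, pitch, yaw] about the fixed x, y, z axes, in that order (R = Rz(yaw) Ry(pitch) Rx(roll)).
In Python, from plant import * gives the robot as it stands. The module is installed in compiled form; this text tells all that it offers.
- The arm moves only by the tool step_arm, never from a script. Its argument "rows" is a list of rows, each a list of 6 numbers: the shift along the tool's x, y, z in m, then the turn, a rotation vector about the tool's x, y, z in degrees. A call has 1 to 20 rows; each row shifts and turns the commanded pose from where the row before left it, along the tool's axes as they then stand; what a row does not reach is not made up. A row lasts 1/12 s, in which the tool goes at most 41.7 mm and 7.16 degrees, less where a joint would pass 70% of its speed; a pose out of reach is approached as far as the arm can. A call with a gripper value outside its range is refused whole. "claw" is the opening, from 0 (shut) to 1 (fully open), set as the call begins (left out, the last holds). The fingers move at their own pace and stop on an object; "force" is the grip in N (left out, the last holds). Time passes only in rows, so rows that do not move let the fingers close. It gives the time, the measured TCP pose, the force, the opening and the grip force at its end, in the units of the state.
- get_obs(): the state, without advancing time (a new reading comes with each control period).
- read_camera(name): name is "scene" or "top"; returns a dict with "pixels" (420x560x3 uint8, blue, green, red), "intrinsics" (3x3 intrinsics, pixels), "R" (3x3) and "t" (3): a world point X has camera coordinates R X + t. Camera axes: x right, y down, z forward; pixel columns grow to the right and rows downward; lengths in m; the calibration is good to about 2 mm. A picture is of the moment at which its call begins. There is no depth.
- sign_off(): hands the job in; it is judged then, once.
The state is a dict: "time": time; "joint_positions": joint angles; "joint_velocities": joint speeds; "tau": joint torques, N m; "eef_pos": TCP position; "tcp_rot": TCP orientation; "contact_force": force on the tool from outside, world axes, zero at the start; "torque": the same for the moment, N m; "opening": finger opening in m; "grasp_force": force on a finger pad.
Only numpy, scipy, OpenCV 4.12 (cv2) and the standard library are available. Lean on these libraries where they do the work, as an engineer would, in place of code of your own. Each camera call takes 0.05 s, during which the arm holds its last target. There are 200 camera calls.

TASK

On the tube mixer, push the loose clamp plate gently and fully home under the red four-winged nut, then turn the nut clockwise, arc by arc in the gap that the standing tubes leave, until it holds the plate snugly: clearly past first touch, about 6 N of push near the end of a wing, but never forced. Do not push on the tubes, leave everything else on the bench where it is, and let go at the end.

Things in the scene. Friction and masses are not known exactly. Their poses are not given: they have to be found in the camera images.
- mixer: fixed white bench mixer, 260 x 150 x 45 mm. Origin on the table under the nut's axis; its +x is the way the plate slides in, z up. Two guide rails (inner faces y = +-32.5 mm, x -165 to -50 mm, tops 59 mm above the table) flank a black rubber bed, top 53 mm above the table, that gives slightly under load
- stud: fixed upright steel stud, 10 mm diameter, on the nut's axis, its top 113 mm above the table. Origin on the axis, 47 mm above the table. It is the stop for the plate's slot
- tubes: five fixed yellow-capped tubes in a horseshoe about the nut, 48 mm from its axis, caps 15 mm wide, tops 109 mm above the table, at 120, 150, 180, 210, 240 degrees from the mixer's -x direction. The sector about -x is open: a hand holding a wing fits only while the wing points within about 60 degrees of the mixer's -x. Fragile, under 8 N. Origin on the nut's axis, 47 mm above the table
- wing_nut: hand nut: black flange 44 mm in diameter, 6 mm thick; red hub 18 mm in diameter; four red wings along its own +x, +y, -x, -y, 8 mm thick, reaching 34 mm from the axis, 6 to 30 mm above the origin. Origin on the axis at the flange's underside, z up. Clockwise from above lowers it, 10 mm a turn. It starts 3 to 5 mm above the plate's top level (61 mm above the table)
- nut_top (a point): point on the nut's axis, level with the wings' tops. The nut stays where it is left. Free, it turns with a drag of about 0.03 N m (1 N at 30 mm from the axis); once the flange meets the plate the effort climbs with every degree, past 0.4 N m if forced. Snug is about 0.19 N m in all (6 N at 30 mm from the axis)
- clamp_plate: loose aluminium plate, 130 x 60 x 8 mm, 0.22 kg, on the rubber bed between the rails, with an open slot 16 mm wide at its +x end. Origin on its underside, at the point that lies on the stud's axis when home (slot's end, x = -5 mm, touching the stud). x as the mixer's; fork tips at x = +25 mm, other end at x = -105 mm. It starts 40 to 65 mm short of home
- tab_top (a point): middle of the top edge of the plate's blue upright tab, the grip: 10 mm thick (along the plate's x), 36 mm wide (y), standing from 8 to 37 mm above the plate's underside, 92 mm to the -x side of the plate's origin
- tip_box: loose bystander: clear pipette tip box with blue top, 120 x 85 x 65 mm, beside the mixer; origin at its underside
- purple_rack: loose bystander: purple tube rack, 100 x 35 x 26 mm, beside the mixer; origin at its underside
- wash_bottle: loose bystander: white bottle with red spout, 215 mm tall; origin at its underside
- spray_bottle: loose bystander: orange spray bottle, 186 mm tall; origin at its underside
- beaker: loose bystander: glass beaker, 85 mm tall; origin at its underside
- rotor_lid: loose bystander: black disc, 110 mm diameter; origin at its underside

How it is judged:
On the way, in this order (a step that is already met when the one before it is completed fails the run):
1. the plate is home: its slot's end within 3 mm of touching the stud, the nut not yet bearing on it (x of clamp_plate in the frame of mixer above -0.003 m and horizontal distance between clamp_plate and stud below 0.005 m and contact force between wing_nut and clamp_plate below 1 N), for 0.2 s.
2. the nut bears on the plate with 12 to 30 N (contact force between wing_nut and clamp_plate between 12 and 30 N), for 0.2 s.
At the end, for the whole second after the job is handed in: The plate lies flat with its slot's end within 3 mm of touching the stud (origin within 5 mm of the stud's axis), the nut bears on it with 12 to 30 N (about 0.13 to 0.28 N m of turning effort), and nut and plate are at rest (all of step 2 and x of clamp_plate in the frame of mixer above -0.003 m and horizontal distance between clamp_plate and stud below 0.005 m and angle between clamp_plate's own z axis and vertical below 0.05 rad and angular speed of wing_nut below 0.1 rad/s and linear speed of clamp_plate below 0.02 m/s).
It fails at once if the nut presses the plate with more than 42 N (forced) (contact force between wing_nut and clamp_plate above 42 N).
It fails at once if the plate is driven against the stud with more than 25 N (contact force between clamp_plate and stud above 25 N).
It fails at once if a standing tube is pushed with more than 8 N (contact force between tubes and anything else above 8 N).
It fails at once if a bystander is moved by more than 30 mm (distance of any of tip_box, purple_rack, wash_bottle, spray_bottle, beaker, rotor_lid from where it was at the start of the episode above 0.03 m).
It also fails if it takes over 72 s, if anything falls off the work surface, if the arm or the gripper's body presses on something with over 40 N, if the wrist force passes 120 N, or if a joint passes its speed limit or range.

## Working session

There is one attempt and no reset: what is moved stays moved. The work goes in short steps, Python scripts to look and compute and a tool call to move; the robot and the scene stay as the last step left them, time stands still between calls to the robot, and variables do not carry over. Pictures are saved under pics/ and viewed, at most 10 in all, crops included, and the job is handed in when it is done.

Besides the shell and the picture viewer there is one more tool, called after ">>>" as name(argument=value, ...) on one line, values as JSON. step_arm: Moves the arm, as the interface text tells. Its arguments: {"type":"object","properties":{"rows":{"type":"array","items":{"type":"array","items":{"type":"number"}}},"claw":{"type":"number"},"force":{"type":"number"}},"required":["rows"]}

```bash
mkdir -p pics; python3 - <<'E'
from plant import *
import cv2,numpy as np
for n in ("scene","top"):
    c=read_camera(n); cv2.imwrite(f"pics/{n}0.png",c["pixels"]); print(n,c["intrinsics"].tolist(),c["R"].round(4).tolist(),c["t"].round(4).tolist())
print(get_obs())
E
```

```text
scene [[444.60751033876795, 0.0, 280.0960606275563], [0.0, 444.60751033876795, 214.5225478327327], [0.0, 0.0, 1.0]] [[0.8753, 0.4834, -0.0158], [0.3715, -0.6929, -0.618], [-0.3097, 0.535, -0.786]] [-0.4874, -0.1778, 1.6103]
top [[442.2032681388349, 0.0, 280.349911684521], [0.0, 442.2032681388349, 203.88872835815454], [0.0, 0.0, 1.0]] [[-0.0212, -0.9996, -0.0194], [-0.9905, 0.0237, -0.1357], [0.1361, 0.0164, -0.9906]] [0.0009, 0.569, 1.2632]
{'time': 0.1, 'joint_positions': array([ 9.88503903e-01,  2.07367883e-01,  1.54282360e+00,  2.55980868e-05,
        1.39348791e+00, -1.50505577e-01]), 'joint_velocities': array([-1.72096280e-04, -6.23009225e-04, -2.92249614e-03, -1.17707382e-03,
        6.44064842e-05, -1.11628977e-03]), 'tau': array([-2.37480350e-06, -3.84095657e+01, -2.92549378e+01, -1.84683954e-04,
        4.88640027e-03, -1.06174679e-05]), 'eef_pos': array([0.24046275, 0.52194616, 0.40361677]), 'tcp_rot': array([-3.13953328e+00, -3.37783475e-04,  2.70980092e+00]), 'contact_force': array([-0.263161  , -0.18516994,  0.40894784]), 'torque': array([ 0.03312934,  0.03827767, -0.03156208]), 'grasp_force': 0.0, 'opening': 0.08537170914467694}
```

View pics/scene0.png

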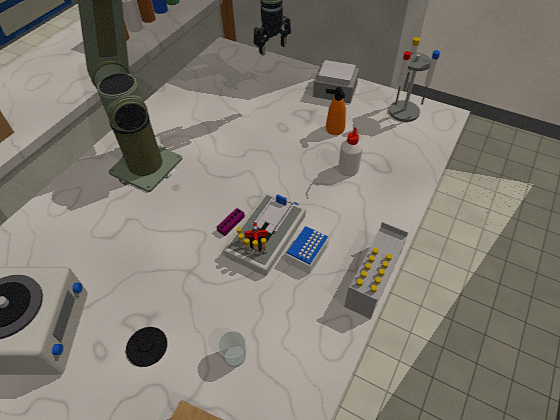

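View pics/top0.png

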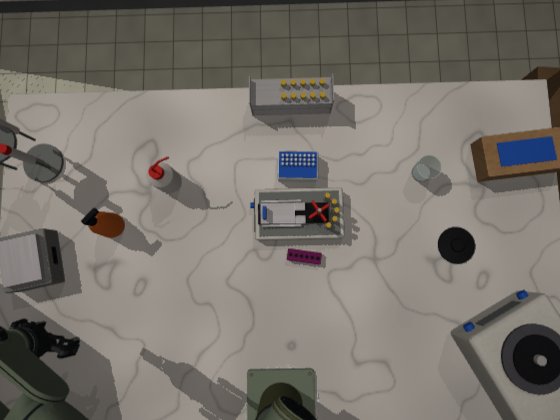

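The top view shows the mixer near (299,213). Its +x points image-right, which is about world -y. The blue tab is at (264,212), the red nut at (319,211) and the yellow caps at about (335,210). Next I'll measure by colour and crop.

```bash
cat > h.py <<'E'
from plant import *
import cv2,numpy as np
def ray(c,u,v,z):
    K,R,t=c["intrinsics"],np.array(c["R"]),np.array(c["t"]); C=-R.T@t
    d=R.T@np.linalg.solve(K,np.array([u,v,1.])); return C+d*(z-C[2])/d[2]
def proj(c,X):
    p=c["intrinsics"]@(np.array(c["R"])@np.array(X)+c["t"]); return p[:2]/p[2]
E
python3 - <<'E'
from h import *
c=read_camera("top"); im=c["pixels"]
x0,y0,x1,y1=240,175,360,255
cv2.imwrite("pics/c1.png",cv2.resize(im[y0:y1,x0:x1],None,fx=6.6,fy=6.6,interpolation=cv2.INTER_CUBIC))
h=cv2.cvtColor(im,cv2.COLOR_BGR2HSV)
def comps(lo,hi,z,box=(240,190,360,245),mn=5):
    m=cv2.inRange(h,lo,hi); k=np.zeros_like(m); k[box[1]:box[3],box[0]:box[2]]=255
    n,l,s,ce=cv2.connectedComponentsWithStats(m&k)
    for i in range(1,n):
        if s[i,4]>=mn: print(s[i].tolist(),ce[i].round(1),ray(c,*ce[i],z).round(4))
print("yellow");comps((20,110,100),(35,255,255),.109)
print("blue");comps((105,120,60),(125,255,255),.090)
print("red");comps((0,150,80),(8,255,255),.092)
E
```

```text
yellow
[325, 193, 5, 5, 22] [327.1 194.9] [ 0.5813 -0.1439  0.109 ]
[332, 199, 5, 5, 23] [333.8 201. ] [ 0.5637 -0.1619  0.109 ]
[334, 207, 6, 6, 26] [336.3 209.3] [ 0.5402 -0.168   0.109 ]
[332, 216, 6, 5, 24] [334.3 218. ] [ 0.5162 -0.1614  0.109 ]
[326, 222, 5, 6, 23] [328.2 224.6] [ 0.4984 -0.1439  0.109 ]
blue
[251, 203, 3, 5, 15] [252. 205.] [0.5605 0.0675 0.09  ]
[263, 207, 3, 12, 36] [264.  212.5] [0.5384 0.0338 0.09  ]
red
[309, 201, 18, 21, 97] [317.  212.1] [ 0.5358 -0.1153  0.092 ]
[321, 204, 8, 7, 26] [324.7 206.6] [ 0.5509 -0.1375  0.092 ]
```

View pics/c1.png

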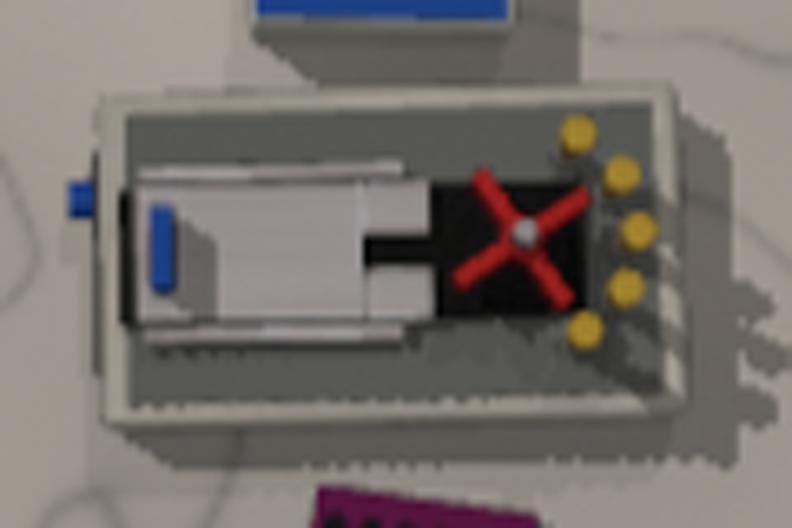

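The crop shows the plate with its slot about 10 mm clear of the flange. The nut centre is near (524,237), with wings 32° below and 58° above -x. Now I'll fit the frame from the five caps and the wings.

```bash
python3 - <<'E'
from h import *
from scipy.optimize import least_squares as ls
P=np.array([[.5813,-.1439],[.5637,-.1619],[.5402,-.168],[.5162,-.1614],[.4984,-.1439]])
# azimuth of caps, counterclockwise; mixer +x azimuth a; first has larger world x
off=np.radians([60,30,0,-30,-60])
f=lambda p:(np.c_[p[0]+.048*np.cos(p[2]+off),p[1]+.048*np.sin(p[2]+off)]-P).ravel()
s=ls(f,[.54,-.12,-1.57]); print("axis",s.x[:2].round(4),"mixer yaw",np.degrees(s.x[2]).round(1),(f(s.x)*1e3).round(1))
A=s.x
c=read_camera("top"); h=cv2.cvtColor(c["pixels"],cv2.COLOR_BGR2HSV)
def wings(c,box,z):
    h=cv2.cvtColor(c["pixels"],cv2.COLOR_BGR2HSV)
    m=cv2.inRange(h,(0,150,80),(8,255,255))|cv2.inRange(h,(172,150,80),(180,255,255))
    v,u=np.nonzero(m); k=(u>box[0])&(u<box[2])&(v>box[1])&(v<box[3])
    return np.array([ray(c,a,b,z)[:2] for a,b in zip(u[k],v[k])])
W=wings(c,(300,195,335,228),.093)
# fit cross: centre and angle minimising distance to arms
def g(p):
    d=W-p[:2]; C,S=np.cos(p[2]),np.sin(p[2]); a=d@[C,S]; b=d@[-S,C]
    return np.minimum(abs(a),abs(b))
for a0 in (0,.4,.8,1.2):
    r=ls(g,[A[0],A[1],a0]); print("cross",r.cost*1e6,r.x[:2].round(4),np.degrees(r.x[2]).round(1))
# second camera: yellow caps
c=read_camera("scene"); h=cv2.cvtColor(c["pixels"],cv2.COLOR_BGR2HSV)
m=cv2.inRange(h,(20,110,100),(35,255,255)); m[:215]=0;m[260:]=0;m[:,:225]=0;m[:,280:]=0
n,l,st,ce=cv2.connectedComponentsWithStats(m)
for i in range(1,n): print(st[i].tolist(),ray(c,*ce[i],.103).round(4))
print("caps pred in scene",[proj(c,[A[0]+.048*np.cos(A[2]+o),A[1]+.048*np.sin(A[2]+o),.109]).round(1).tolist() for o in off])
m=cv2.inRange(h,(105,120,60),(125,255,255)); m[:190]=0;m[212:]=0;m[:,:265]=0;m[:,305:]=0
n,l,st,ce=cv2.connectedComponentsWithStats(m)
for i in range(1,n): print("blue",st[i].tolist(),ray(c,*ce[i],.08).round(4))
E
```

```text
axis [ 0.54 -0.12] mixer yaw -90.1 [ 0.2 -0.1  0.3  0.3 -0.3  0.  -0.2 -0.1  0.  -0. ]
cross 413.87373600116473 [ 0.5396 -0.1199] 32.4
cross 413.8737360011677 [ 0.5396 -0.1199] 32.4
cross 413.873736001502 [ 0.5396 -0.1199] 32.4
cross 413.8737360011648 [ 0.5396 -0.1199] 32.4
[237, 227, 5, 5, 18] [ 0.4991 -0.1407  0.103 ]
[237, 232, 1, 1, 1] [ 0.5003 -0.1535  0.103 ]
[238, 233, 6, 7, 26] [ 0.5164 -0.159   0.103 ]
[244, 238, 6, 7, 22] [ 0.5413 -0.1661  0.103 ]
[261, 238, 5, 4, 19] [ 0.5807 -0.1407  0.103 ]
[252, 240, 6, 7, 24] [ 0.565  -0.1604  0.103 ]
[263, 243, 3, 2, 3] [ 0.5901 -0.1518  0.103 ]
caps pred in scene [[262.7, 239.3], [254.2, 241.4], [245.8, 239.7], [239.9, 234.9], [238.0, 228.2]]
blue [276, 195, 10, 10, 76] [0.5424 0.0314 0.08  ]
blue [294, 202, 4, 3, 6] [0.591 0.04  0.08 ]
```

>>> step_arm(rows=[[-0.0298,-0.0199,0,0,0,0],[-0.0298,-0.0199,0,0,0,0],[-0.0298,-0.0199,0,0,0,0],[-0.0298,-0.0199,0,0,0,0],[-0.0298,-0.0199,0,0,0,0],[-0.0298,-0.0199,0,0,0,0],[-0.0298,-0.0199,0,0,0,0],[-0.0298,-0.0199,0,0,0,0],[-0.0298,-0.0199,0,0,0,0],[-0.0298,-0.0199,0,0,0,0],[-0.0298,-0.0199,0,0,0,0],[-0.0298,-0.0199,0,0,0,0],[-0.0298,-0.0199,0,0,0,0],[-0.0298,-0.0199,0,0,0,0],[-0.0298,-0.0199,0,0,0,0],[-0.0298,-0.0199,0,0,0,0],[0,0,0.025,0,0,-6.2],[0,0,0.025,0,0,-6.2],[0,0,0.025,0,0,-6.2],[0,0,0.025,0,0,-6.2]], claw=0.5, force=20)

```text
time: 1.92
eef_pos: [0.5405, 0.033, 0.3036]
tcp_rot: [3.142, 0.0, -3.136]
contact_force: [0.5, 0.1, -0.7]
opening: 0.0426
grasp_force: 0.0
```

>>> step_arm(rows=[[0,0,0.02,0,0,0],[0,0,0.02,0,0,0],[0,0,0.015,0,0,0],[0,0,0.0085,0,0,0],[0,0,0,0,0,0]])

```text
time: 2.33
eef_pos: [0.5393, 0.0336, 0.2389]
tcp_rot: [3.141, -0.005, -3.141]
contact_force: [0.0, 0.6, 0.9]
opening: 0.0425
grasp_force: 0.0
```

>>> step_arm(rows=[[0,0,0,0,0,0],[0,0,0,0,0,0],[0,0,0,0,0,0],[0,0,0,0,0,0],[0,0,0,0,0,0],[0,0,0,0,0,0]], claw=0)

```text
time: 2.83
eef_pos: [0.5412, 0.0335, 0.2425]
tcp_rot: [-3.141, 0.003, -3.141]
contact_force: [-0.3, 0.4, 4.0]
opening: 0.009
grasp_force: 24.6
```

>>> step_arm(rows=[[0,-0.003,0,0,0,0],[0,-0.004,0,0,0,0],[0,-0.005,0,0,0,0],[0,-0.005,0,0,0,0],[0,-0.005,0,0,0,0],[0,-0.005,0,0,0,0],[0,-0.005,0,0,0,0],[0,-0.005,0,0,0,0],[0,-0.004,0,0,0,0],[0,-0.004,0,0,0,0],[0,-0.003,0,0,0,0],[0,-0.002,0,0,0,0],[0,0,0,0,0,0]])

```text
time: 3.92
eef_pos: [0.5412, -0.0163, 0.2425]
tcp_rot: [3.14, 0.002, -3.141]
contact_force: [-0.5, 3.6, 7.5]
opening: 0.0092
grasp_force: 25.0
```

>>> step_arm(rows=[[0,-0.0015,0,0,0,0],[0,-0.0015,0,0,0,0],[0,-0.0015,0,0,0,0],[0,-0.0015,0,0,0,0],[0,0,0,0,0,0]])

```text
time: 4.33
eef_pos: [0.5412, -0.022, 0.2425]
tcp_rot: [3.14, 0.002, -3.141]
contact_force: [-0.4, 4.3, 6.9]
opening: 0.0091
grasp_force: 25.0
```

>>> step_arm(rows=[[0,-0.001,0,0,0,0],[0,-0.001,0,0,0,0],[0,0,0,0,0,0]])

```text
time: 4.58
eef_pos: [0.5412, -0.0239, 0.2425]
tcp_rot: [3.14, 0.002, -3.141]
contact_force: [-0.8, 4.2, 6.6]
opening: 0.0095
grasp_force: 25.0
```

>>> step_arm(rows=[[0,-0.001,0,0,0,0],[0,-0.0005,0,0,0,0],[0,0,0,0,0,0]])

```text
time: 4.83
eef_pos: [0.5412, -0.0253, 0.2425]
tcp_rot: [3.14, 0.002, -3.141]
contact_force: [-0.5, 4.8, 7.2]
opening: 0.0093
grasp_force: 25.0
```

>>> step_arm(rows=[[0,-0.0005,0,0,0,0],[0,-0.0005,0,0,0,0],[0,0,0,0,0,0]])

```text
time: 5.08
eef_pos: [0.5412, -0.0263, 0.2425]
tcp_rot: [3.14, 0.002, -3.141]
contact_force: [-0.6, 5.2, 7.1]
opening: 0.0094
grasp_force: 25.0
```

>>> step_arm(rows=[[0,-0.0005,0,0,0,0],[0,-0.0005,0,0,0,0],[0,0,0,0,0,0]])

```text
time: 5.33
eef_pos: [0.5412, -0.0273, 0.2425]
tcp_rot: [3.14, 0.002, -3.141]
contact_force: [-0.6, 4.7, 6.3]
opening: 0.0096
grasp_force: 25.0
```

>>> step_arm(rows=[[0,-0.0005,0,0,0,0],[0,0,0,0,0,0]])

```text
time: 5.5
eef_pos: [0.5412, -0.0277, 0.2425]
tcp_rot: [3.14, 0.003, -3.141]
contact_force: [0.0, 5.4, 7.7]
opening: 0.0098
grasp_force: 25.0
```

>>> step_arm(rows=[[0,-0.0005,0,0,0,0],[0,-0.0005,0,0,0,0],[0,0,0,0,0,0]])

```text
time: 5.75
eef_pos: [0.5411, -0.0287, 0.2425]
tcp_rot: [3.139, 0.002, -3.141]
contact_force: [-0.3, 5.5, 6.7]
opening: 0.0094
grasp_force: 25.0
```

>>> step_arm(rows=[[0,-0.0005,0,0,0,0],[0,0,0,0,0,0]])

```text
time: 5.92
eef_pos: [0.5412, -0.0288, 0.2425]
tcp_rot: [3.139, 0.002, -3.141]
contact_force: [0.7, 5.9, 7.8]
opening: 0.0094
grasp_force: 25.1
```

>>> step_arm(rows=[[0,-0.0005,0,0,0,0],[0,-0.0005,0,0,0,0],[0,0,0,0,0,0]])

```text
time: 6.17
eef_pos: [0.5411, -0.0292, 0.2425]
tcp_rot: [3.137, 0.002, -3.141]
contact_force: [-0.2, 10.1, 7.5]
opening: 0.0097
grasp_force: 25.2
```

>>> step_arm(rows=[[0,0,0,0,0,0],[0,0,0,0,0,0]])

```text
time: 6.33
eef_pos: [0.5411, -0.0292, 0.2425]
tcp_rot: [3.137, 0.002, -3.141]
contact_force: [-0.0, 9.1, 7.8]
opening: 0.0094
grasp_force: 25.2
```

```bash
python3 - <<'E'
from h import *
c=read_camera("scene"); cv2.imwrite("pics/c2.png",cv2.resize(c["pixels"][185:280,215:315],None,fx=6,fy=6,interpolation=cv2.INTER_CUBIC))
E
```

```text
(no output)
```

View pics/c2.png

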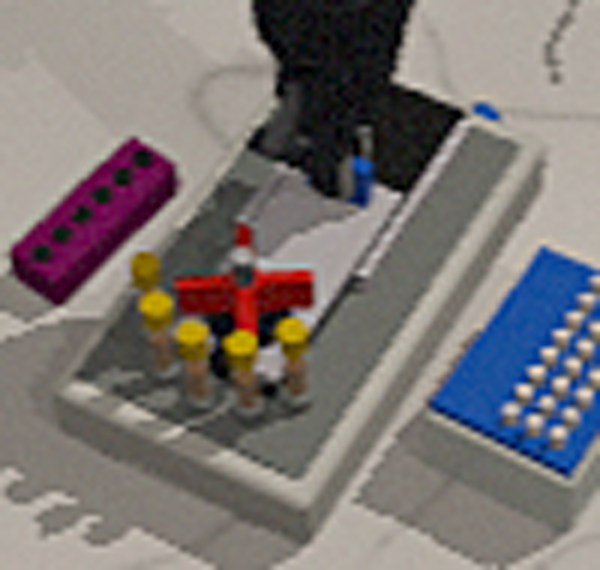

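The picture shows the plate under the nut, its fork past the stud, and the force has risen to about 9 N on contact, so the plate is home. Next: release, rise, and go to the first wing.

>>> step_arm(rows=[[0,0,0,0,0,0],[0,0,0,0,0,0],[0,0,0,0,0,0],[0,0,-0.02,0,0,0],[0,0,-0.03,0,0,0],[0,0,-0.03,0,0,0],[0.007,-0.035,0,0,0,0],[0.007,-0.0355,0,0,0,0],[0,0,0,0,0,6.4],[0,0,0,0,0,6.4],[0,0,0,0,0,6.4],[0,0,0,0,0,6.4],[0,0,0,0,0,6.4],[0,0,0,0,0,6.4],[0,0,0,0,0,6.4],[0,0,0,0,0,6.4],[0,0,0,0,0,6.4],[0,0,0,0,0,0],[0,0,0,0,0,0]], claw=0.3)

```text
time: 7.97
eef_pos: [0.5263, -0.1018, 0.3207]
tcp_rot: [-3.141, -0.001, 2.14]
contact_force: [-0.5, 0.6, -0.1]
opening: 0.0257
grasp_force: 0.0
```

```bash
python3 - <<'E'
from h import *
c=read_camera("scene"); cv2.imwrite("pics/c3.png",cv2.resize(c["pixels"][170:275,215:315],None,fx=5.5,fy=5.5,interpolation=cv2.INTER_CUBIC))
o=get_obs();print(o["eef_pos"],o["contact_force"],o["torque"],o["joint_positions"])
E
```

```text
[ 0.52634586 -0.10176514  0.32081502] [-0.03599729 -0.10365411  0.17651019] [0.01738978 0.03450814 0.02426256] [-3.52407622e-01  2.10190649e-01  1.72108201e+00 -2.87500386e-04
  1.21108605e+00 -9.21079255e-01]
```

View pics/c3.png

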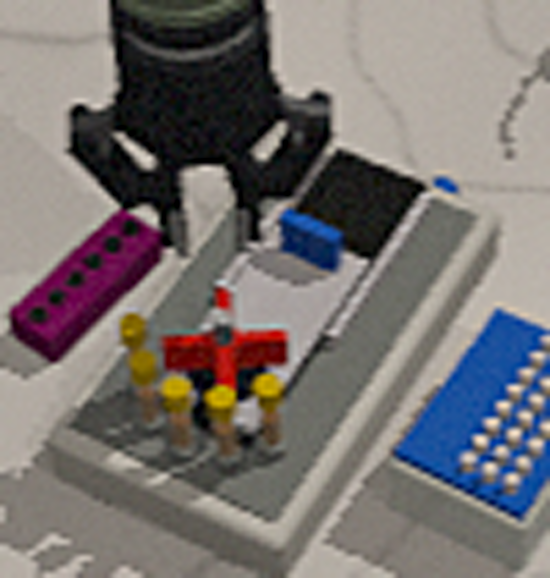

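The picture shows the hand above the mixer with the tab released, the plate home under the nut, and the wings clear. I'll descend onto the wing.

>>> step_arm(rows=[[0.0013,0.0018,0.02,0,0,0],[0,0,0.02,0,0,0],[0,0,0.014,0,0,0],[0,0,0.01,0,0,0],[0,0,0.007,0,0,0],[0,0,0,0,0,0]])

```text
time: 8.52
eef_pos: [0.5268, -0.0993, 0.2486]
tcp_rot: [-3.14, -0.002, 2.138]
contact_force: [-1.0, 0.1, -0.5]
opening: 0.026
grasp_force: 0.0
```

>>> step_arm(rows=[[0,0,0,0,0,0],[0,0,0,0,0,0],[0,0,0,0,0,0],[0,0,0,0,0,0],[0,0,0,0,0,0]], claw=0)

```text
time: 8.93
eef_pos: [0.5276, -0.0997, 0.2509]
tcp_rot: [3.141, 0.001, 2.137]
contact_force: [-1.6, -1.1, 0.3]
opening: 0.0077
grasp_force: 24.1
```

```bash
cat >> h.py <<'E'
def rep(ax=(.54,-.12)):
    o=get_obs(); p,F,T=o["eef_pos"],o["contact_force"],o["torque"]
    r=p[:2]-np.array(ax); mz=T[2]+r[0]*F[1]-r[1]*F[0]
    print("t",o["time"],"p",p.round(4),"F",F.round(2),"T",T.round(3),"Mz@axis",mz.round(3),"r",np.hypot(*r).round(4),"az",np.degrees(np.arctan2(r[1],r[0])).round(1),"yaw",np.degrees(o["tcp_rot"][2]).round(1),"open",round(o["opening"],4),"grip",round(o["grasp_force"],1))
E
python3 -c "
from h import *
rep()"
```

```text
t 8.9333 p [ 0.5276 -0.0997  0.2509] F [-1.57 -1.1   0.3 ] T [-0.178  0.128 -0.018] Mz@axis 0.028 r 0.0238 az 121.4 yaw 122.5 open 0.0077 grip 24.1
```

>>> step_arm(rows=[[-0.0001,0.0021,0.00014,0,0,5],[-0.0001,0.0021,0.00014,0,0,5],[-0.0001,0.0021,0.00014,0,0,5],[-0.0001,0.0021,0.00014,0,0,5],[-0.0001,0.0021,0.00014,0,0,5],[-0.0001,0.0021,0.00014,0,0,5],[-0.0001,0.0021,0.00014,0,0,5],[-0.0001,0.0021,0.00014,0,0,5]])

```text
time: 9.6
eef_pos: [0.5438, -0.0962, 0.2497]
tcp_rot: [3.141, 0.001, 1.435]
contact_force: [-1.2, -1.6, 0.2]
opening: 0.0071
grasp_force: 24.1
```

```bash
python3 -c "
from h import *
rep()"
```

```text
t 9.6 p [ 0.5438 -0.0962  0.2497] F [-1.2  -1.6   0.16] T [-0.247  0.207  0.008] Mz@axis 0.031 r 0.0241 az 80.9 yaw 82.2 open 0.0071 grip 24.1
```

>>> step_arm(rows=[[-0.0001,0.0021,0.00014,0,0,5],[-0.0001,0.0021,0.00014,0,0,5],[-0.0001,0.0021,0.00014,0,0,5],[-0.0001,0.0021,0.00014,0,0,5],[-0.0001,0.0021,0.00014,0,0,5],[-0.0001,0.0021,0.00014,0,0,5],[-0.0001,0.0021,0.00014,0,0,5],[-0.0001,0.0021,0.00014,0,0,5],[-0.0001,0.0021,0.00014,0,0,5],[0,0,0,0,0,0]])

```text
time: 10.43
eef_pos: [0.5597, -0.1055, 0.2484]
tcp_rot: [3.141, -0.0, 0.652]
contact_force: [-0.5, -1.2, 1.5]
opening: 0.0073
grasp_force: 24.3
```

```bash
python3 -c "
from h import *
rep()"
```

```text
t 10.4333 p [ 0.5597 -0.1055  0.2484] F [-0.54 -1.24  1.49] T [-0.164  0.282 -0.042] Mz@axis -0.058 r 0.0245 az 36.3 yaw 37.4 open 0.0073 grip 24.3
```

>>> step_arm(rows=[[0,0,0,0,0,0],[0,0,0,0,0,0],[0,0,0,0,0,0],[0,0,-0.025,0,0,0],[0,0,-0.025,0,0,0],[-0.00013,-0.0025,0,0,0,-6],[-0.00013,-0.0025,0,0,0,-6],[-0.00013,-0.0025,0,0,0,-6],[-0.00013,-0.0025,0,0,0,-6],[-0.00013,-0.0025,0,0,0,-6],[-0.00013,-0.0025,0,0,0,-6],[-0.00013,-0.0025,0,0,0,-6],[-0.00013,-0.0025,0,0,0,-6],[-0.00013,-0.0025,0,0,0,-6],[-0.00013,-0.0025,0,0,0,-6],[-0.00013,-0.0025,0,0,0,-6],[-0.00013,-0.0025,0,0,0,-6],[-0.00013,-0.0025,0,0,0,-6],[-0.00013,-0.0025,0,0,0,-6],[-0.00013,-0.0025,0,0,0,-6]], claw=0.25)

```text
time: 12.1
eef_pos: [0.5258, -0.1006, 0.2978]
tcp_rot: [3.141, 0.0, 2.231]
contact_force: [-0.8, 0.5, 0.2]
opening: 0.0215
grasp_force: 0.0
```

>>> step_arm(rows=[[0,0,0,0,0,0],[0,0,0,0,0,0]])

```text
time: 12.27
eef_pos: [0.5259, -0.1007, 0.2979]
tcp_rot: [3.141, 0.0, 2.222]
contact_force: [0.3, -0.4, -0.5]
opening: 0.0213
grasp_force: 0.0
```

```bash
python3 - <<'E'
from h import *
rep()
c=read_camera("scene"); im=c["pixels"]; cv2.imwrite("pics/c4.png",cv2.resize(im[185:270,225:300],None,fx=7,fy=7,interpolation=cv2.INTER_CUBIC))
E
```

```text
t 12.2667 p [ 0.5259 -0.1007  0.2979] F [ 0.34 -0.42 -0.55] T [-0.043 -0.008  0.002] Mz@axis 0.001 r 0.0239 az 126.2 yaw 127.3 open 0.0213 grip 0.0
```

View pics/c4.png

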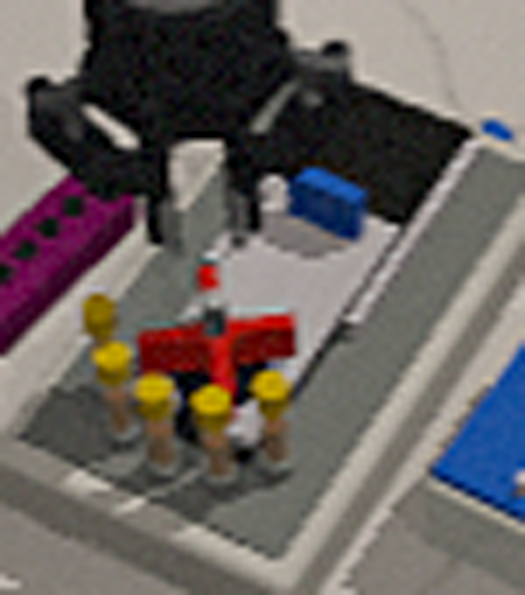

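The wings sit where expected: one points up-left under the hand, near 127° azimuth. The plate still looks home. I'll go down on the second wing.

>>> step_arm(rows=[[0,0.0004,0.02,0,0,0],[0,0,0.018,0,0,0],[0,0,0.01,0,0,0],[0,0,0.004,0,0,0],[0,0,0,0,0,0]])

```text
time: 12.73
eef_pos: [0.5258, -0.1003, 0.2446]
tcp_rot: [-3.14, -0.002, 2.224]
contact_force: [-0.5, -0.7, 1.2]
opening: 0.0214
grasp_force: 0.0
```

>>> step_arm(rows=[[0,0,0,0,0,0],[0,0,0,0,0,0],[0,0,0,0,0,0],[0,0,0,0,0,0],[0,0,0,0,0,0]], claw=0)

```text
time: 13.15
eef_pos: [0.5262, -0.1008, 0.2463]
tcp_rot: [-3.141, 0.001, 2.224]
contact_force: [-2.9, -2.1, -0.6]
opening: 0.0072
grasp_force: 23.8
```

>>> step_arm(rows=[[-0.0001,0.0021,0.00014,0,0,5],[-0.0001,0.0021,0.00014,0,0,5],[-0.0001,0.0021,0.00014,0,0,5],[-0.0001,0.0021,0.00014,0,0,5]])

```text
time: 13.48
eef_pos: [0.5337, -0.097, 0.2457]
tcp_rot: [-3.141, 0.001, 1.871]
contact_force: [-3.4, -3.0, 1.2]
opening: 0.0078
grasp_force: 23.8
```

```bash
python3 -c "
from h import *
rep()"
```

```text
t 13.4833 p [ 0.5337 -0.097   0.2457] F [-3.41 -2.97  1.19] T [-0.411  0.43   0.003] Mz@axis 0.1 r 0.0239 az 105.3 yaw 107.2 open 0.0078 grip 23.8
```

>>> step_arm(rows=[[0,0.001,7e-05,0,0,2.5],[0,0.001,7e-05,0,0,2.5],[0,0,0,0,0,0]])

```text
time: 13.73
eef_pos: [0.5357, -0.0964, 0.2455]
tcp_rot: [-3.142, 0.001, 1.788]
contact_force: [-1.9, -2.5, 0.2]
opening: 0.0075
grasp_force: 24.0
```

```bash
python3 -c "
from h import *
rep()"
```

```text
t 13.7333 p [ 0.5357 -0.0964  0.2455] F [-1.89 -2.5   0.25] T [-0.489  0.429 -0.105] Mz@axis -0.049 r 0.0239 az 100.4 yaw 102.4 open 0.0075 grip 24.0
```

>>> step_arm(rows=[[0,0.001,7e-05,0,0,2.5],[0,0.001,7e-05,0,0,2.5],[0,0.0011,7e-05,0,0,2.5],[0,0.001,7e-05,0,0,2.5]])

```text
time: 14.07
eef_pos: [0.5397, -0.0959, 0.2453]
tcp_rot: [3.141, 0.001, 1.613]
contact_force: [-2.3, -2.3, 1.2]
opening: 0.0074
grasp_force: 23.8
```

```bash
python3 -c "
from h import *
rep()"
```

```text
t 14.0667 p [ 0.5397 -0.0959  0.2453] F [-2.28 -2.28  1.17] T [-0.538  0.413  0.009] Mz@axis 0.064 r 0.0241 az 90.6 yaw 92.4 open 0.0074 grip 23.8
```

>>> step_arm(rows=[[0,0.001,7e-05,0,0,2.5],[0,0.001,7e-05,0,0,2.5],[0,0.0011,7e-05,0,0,2.5],[0,0.001,7e-05,0,0,2.5]])

```text
time: 14.4
eef_pos: [0.5438, -0.0961, 0.2451]
tcp_rot: [3.141, 0.001, 1.439]
contact_force: [-2.2, -3.5, 1.0]
opening: 0.0075
grasp_force: 23.9
```

```bash
python3 -c "
from h import *
rep()"
```

```text
t 14.4 p [ 0.5438 -0.0961  0.2451] F [-2.17 -3.51  0.95] T [-0.605  0.419 -0.005] Mz@axis 0.034 r 0.0242 az 80.9 yaw 82.4 open 0.0075 grip 23.9
```

>>> step_arm(rows=[[0,0.001,7e-05,0,0,2.5],[0,0.001,7e-05,0,0,2.5],[0,0.0011,7e-05,0,0,2.5],[0,0.001,7e-05,0,0,2.5]])

```text
time: 14.73
eef_pos: [0.5479, -0.097, 0.245]
tcp_rot: [3.141, 0.001, 1.264]
contact_force: [-3.1, -2.4, 2.0]
opening: 0.0075
grasp_force: 24.0
```

```bash
python3 -c "
from h import *
rep()"
```

```text
t 14.7333 p [ 0.5479 -0.097   0.245 ] F [-3.14 -2.37  1.96] T [-0.518  0.479  0.042] Mz@axis 0.096 r 0.0244 az 71.1 yaw 72.4 open 0.0075 grip 24.0
```

>>> step_arm(rows=[[0,0.001,7e-05,0,0,2.5],[0,0.001,7e-05,0,0,2.5],[0,0.0011,7e-05,0,0,2.5]])

```text
time: 14.98
eef_pos: [0.5508, -0.0981, 0.2448]
tcp_rot: [3.141, 0.001, 1.134]
contact_force: [-3.9, -3.6, 2.6]
opening: 0.0075
grasp_force: 24.1
```

```bash
python3 -c "
from h import *
rep()"
```

```text
t 14.9833 p [ 0.5508 -0.0981  0.2448] F [-3.94 -3.62  2.64] T [-0.521  0.513  0.104] Mz@axis 0.152 r 0.0244 az 63.8 yaw 64.9 open 0.0075 grip 24.1
```

>>> step_arm(rows=[[0,0.001,7e-05,0,0,2.5],[0,0.001,7e-05,0,0,2.5]])

```text
time: 15.15
eef_pos: [0.5526, -0.099, 0.2448]
tcp_rot: [3.14, 0.001, 1.046]
contact_force: [-3.0, -3.0, 2.8]
opening: 0.0078
grasp_force: 24.1
```

```bash
python3 -c "
from h import *
rep()"
```

```text
t 15.15 p [ 0.5526 -0.099   0.2448] F [-2.95 -2.97  2.8 ] T [-0.587  0.505  0.179] Mz@axis 0.203 r 0.0245 az 59.0 yaw 60.0 open 0.0078 grip 24.1
```

```bash
python3 - <<'E'
from h import *
for i in range(6):
    rep(); read_camera("top")
E
```

```text
t 15.15 p [ 0.5526 -0.099   0.2448] F [-2.95 -2.97  2.8 ] T [-0.587  0.505  0.179] Mz@axis 0.203 r 0.0245 az 59.0 yaw 60.0 open 0.0078 grip 24.1
t 15.2 p [ 0.5527 -0.0991  0.2448] F [-3.77 -3.37  2.92] T [-0.616  0.499  0.089] Mz@axis 0.126 r 0.0245 az 58.8 yaw 59.9 open 0.0076 grip 24.1
t 15.25 p [ 0.5527 -0.099   0.2448] F [-3.96 -4.3   3.48] T [-0.73   0.625 -0.055] Mz@axis -0.027 r 0.0245 az 58.8 yaw 60.0 open 0.0076 grip 24.2
t 15.3 p [ 0.5526 -0.0991  0.2447] F [-3.98 -4.32  3.16] T [-0.678  0.615 -0.076] Mz@axis -0.047 r 0.0244 az 58.9 yaw 60.1 open 0.0076 grip 24.2
t 15.35 p [ 0.5526 -0.0991  0.2448] F [-3.21 -3.56  3.28] T [-0.706  0.553 -0.104] Mz@axis -0.082 r 0.0245 az 58.9 yaw 60.1 open 0.0074 grip 24.2
t 15.4 p [ 0.5526 -0.0991  0.2448] F [-3.04 -4.03  3.08] T [-0.673  0.54  -0.033] Mz@axis -0.02 r 0.0245 az 58.9 yaw 60.1 open 0.0072 grip 24.2
```

>>> step_arm(rows=[[0,0.0004,3e-05,0,0,1],[0,0.0004,3e-05,0,0,1]])

```text
time: 15.62
eef_pos: [0.5533, -0.0994, 0.2447]
tcp_rot: [3.14, 0.001, 1.014]
contact_force: [-3.8, -3.4, 4.7]
opening: 0.0074
grasp_force: 24.2
```

```bash
python3 -c "
from h import *
rep()"
```

```text
t 15.6167 p [ 0.5533 -0.0994  0.2447] F [-3.77 -3.35  4.67] T [-0.643  0.697  0.192] Mz@axis 0.225 r 0.0245 az 57.2 yaw 58.1 open 0.0074 grip 24.2
```

>>> step_arm(rows=[[0,0,0,0,0,0],[0,0,0,0,0,0],[0,0,0,0,0,0],[0,0,0,0,0,0]], claw=0.25)

```text
time: 15.95
eef_pos: [0.5533, -0.0985, 0.2439]
tcp_rot: [3.141, -0.001, 1.012]
contact_force: [0.2, 0.4, 1.4]
opening: 0.0214
grasp_force: 0.0
```

>>> step_arm(rows=[[0,0,-0.01,0,0,0],[0,0,-0.02,0,0,0],[0,0,-0.03,0,0,0],[0,0,-0.03,0,0,0],[0.035,0,-0.01,0,0,0],[0.04,0,0,0,0,0],[0.04,0,0,0,0,0],[0,0,0,0,0,0],[0,0,0,0,0,0]])

```text
time: 16.7
eef_pos: [0.6148, 0.0007, 0.3445]
tcp_rot: [3.141, -0.0, 1.016]
contact_force: [-0.7, -0.6, -0.2]
opening: 0.0214
grasp_force: 0.0
```

```bash
python3 - <<'E'
from h import *
from scipy.optimize import least_squares as ls
rep()
c=read_camera("top"); im=c["pixels"]; cv2.imwrite("pics/c5.png",cv2.resize(im[175:255,240:360],None,fx=6.6,fy=6.6,interpolation=cv2.INTER_CUBIC))
h=cv2.cvtColor(im,cv2.COLOR_BGR2HSV)
m=cv2.inRange(h,(0,150,80),(8,255,255)); v,u=np.nonzero(m); k=(u>300)&(u<335)&(v>195)&(v<228)
W=np.array([ray(c,a,b,.089)[:2] for a,b in zip(u[k],v[k])])
def g(p):
    d=W-p[:2]; C,S=np.cos(p[2]),np.sin(p[2]); return np.minimum(abs(d@[C,S]),abs(d@[-S,C]))
r=ls(g,[.54,-.12,1.0]); print(r.x[:2],np.degrees(r.x[2]),len(W))
E
```

```text
t 16.7 p [0.6148 0.0007 0.3445] F [-0.67 -0.57 -0.24] T [-0.015 -0.002  0.008] Mz@axis 0.046 r 0.142 az 58.2 yaw 58.2 open 0.0214 grip 0.0
[ 0.53968192 -0.12000746] 58.8640234485028 103
```

View pics/c5.png

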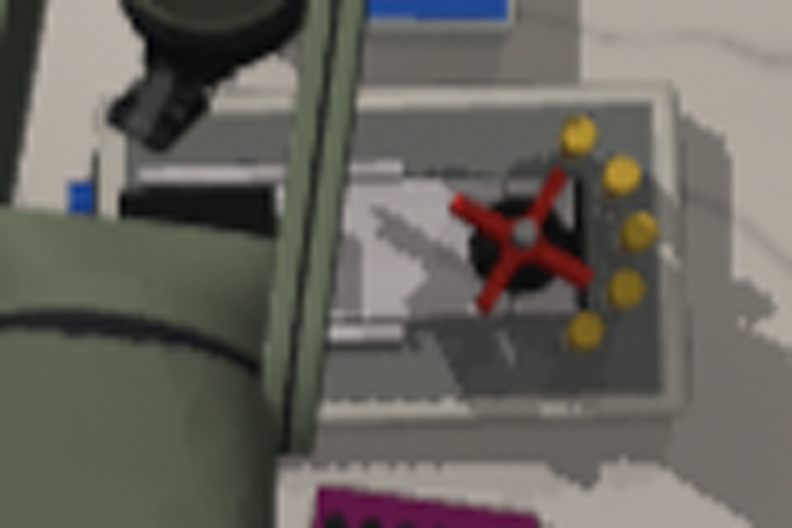

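The nut stands at the commanded 58.9° and the fork tips reach about 24 mm past the axis, so the plate is home. The last turning effort was about 0.2 N m and everything is released. Handing in.

```bash
python3 -c "
from plant import *
print(sign_off())"
```

```text
the job is handed in; nothing more can be done
None
```

The plate is home against the stud, the nut is turned down to about 0.2 N m (an estimated 20–23 N on the plate, from a noisy torque reading), and the gripper has let go; the job is handed in, but no verdict came back.

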